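Show the camera a pot's drain hole in a hand mirror

TASK

See whether roots have come out of the pot hanging in the ring stand: pick the round inspection mirror up by its handle and hold it, glass upward, straight under the pot and in the middle of the bench camera's view, angled so that the camera sees the drain hole in the pot's base reflected in it. Keep it steady at that angle for two seconds for the picture and finish still holding it there in the air. Do not bump the pot, its stand or the camera, and leave the other things on the bench where they are.

Things in the scene. Friction and masses are not known exactly. Their poses are not given: they have to be found in the camera images.
- mirror: round inspection mirror, loose, 90 g, rigid: steel-rimmed glass (60 mm across, 6 thick), thin stem, straight black 18 x 18 mm handle at x = 85 to 205 mm, its middle line at z = -3 mm; balance point x = 120 mm. Origin: centre of the glass face; z out of the glass, x along the stem to the handle. Starts lying flat, glass up, origin 12 mm above the bench, handle roughly towards the robot
- stand: retort stand, fixed: grey base plate 10 mm thick, 12 mm steel rod 360 mm high, level steel ring (102 mm outside, 8 mm thick, top 215 mm above the bench) on a bar from the rod. Origin: on the bench straight below the ring's centre; x towards the rod, 115 mm away; the plate spans x = -50 to 155 mm, y = +-65 mm. Only the plate is under the pot
- pot: black plastic nursery pot with a seedling, loose, 220 g, hanging by its lip in the stand's ring: 94 mm over the lip, 62 mm over the base, 82 mm high, base 147 mm above the bench. Origin: centre of the underside of its base; z up
- drain_hole (a point): the drain hole: the middle of the pot's underside, 147 mm above the bench, facing down; 14 mm wide, a pale root tip showing. This is what the camera must see in the mirror
- camera: bench camera on a post, fixed, on the left (+y) side of the pot, at a different bearing each time: aluminium head 44 x 44 x 85 mm, top 280 mm up; post and 90 mm round foot 68 mm farther out than the lens. It looks 30 degrees below level at the space under the pot. Origin: on the bench straight below the drain hole; x level, from there towards the camera
- lens (a point): front of the lens, 210 mm up, 225 mm (level) from the pot's axis. x: viewing direction, 30 degrees downward; y: level, across the view; z: up in the picture. The line of sight crosses the pot's axis 67 mm below the drain hole; a mirror centred there shows the hole when its normal halves the angle between the direction to the lens and straight up to the hole
- dish: bystander: closed clear round dish, 92 mm wide, 16 mm high, loose; origin: centre of its underside
- scoop: bystander: steel spoon-shaped seed scoop lying on the bench, 150 mm long, loose; handle to its -x
- bottle: bystander: amber bottle with white cap, 54 mm wide, 115 mm high, loose; origin: centre of its underside
- jar: bystander: closed seed jar, 66 mm wide, 85 mm high, loose; origin: centre of its underside
- claypot: bystander: empty clay pot, 80 mm wide, 75 mm high, loose; origin: centre of its underside
- labels: bystander: white open box 110 x 50 x 45 mm with upright plant labels reaching 80 mm, loose; origin: centre of its underside
Things that resemble listed ones, but are neither listed nor needed, are in the scene too. What is shaped like the mirror but turquoise is not meant.

How it is judged:
By the outcome, as a careful person would: the job done as asked, in the order asked, and still so for the second after the job is handed in, while the arm keeps its last pose, push and grip.
It also fails if it takes over 48 s, if anything falls off the work surface, if the arm or the gripper's body presses on something with over 40 N, if the wrist force passes 120 N, or if a joint passes its speed limit or range.

ROBOT

A 6-joint arm with a two-finger parallel gripper is mounted at the origin on the work surface. World frame = base frame: x ahead of the robot, y to its left, z up, the work surface at z = 0. Lengths are in m, angles in rad, forces in N, time in s.
With the tool pointing down it reaches from about 0.325 to 0.775 m from the base axis. Payload 5.5 kg.
Tool frame: the origin (TCP) lies at the very end of the fingers, on their centre line; the grasp point (between the pads) lies 19 mm behind it; z points along the fingers, y is the line along which they close (so a half turn about z gives the same grasp; the last joint's range is limited). The gripper opens to 85 mm and grips with 20 to 120 N. Pads are 22 mm wide; open, the fingers measure 114 mm over their backs; the gripper's body (76 mm by 85 mm) begins 54 mm behind the grasp point. The pads swing forward as they close: fully open they stand 13 mm farther back than shut.
Start: joints at [-1.278, 0.091, 1.231, -0, 1.82, -0.057], TCP at [0.206, -0.564, 0.231] pointing down, gripper open.
Joint ranges: [-2.87, 2.87], [-0.86, 2.18], [0.17, 2.46], [-1.51, 4.65], [0.06, 2.69], [-2.65, 2.65]. Speed limits (rad/s): [2.57, 2.57, 3.01, 3.14, 3.14, 3.14].

INTERFACE

Orientations are given as a unit quaternion [w, x, y, z].
In Python, from workcell import manip gives the robot as it stands.
- The arm moves only by the tool carry_out, never from a script. Its argument "rows" is one flat list of numbers, 5 for each row, row after row: the finger opening in m, from 0 to 0.0854, then the shift along the tool's x, y, z in m, then the turn about the tool's z in rad. In form: [hand, dx, dy, dz, turn, hand, dx, dy, dz, turn, ...]. A call has 1 to 5 rows; each row is the pose to reach, as a shift and turn from the pose commanded when the call began, along the tool's axes at that moment; what a row does not reach only later rows make up. A row lasts 1/12 s, in which the tool goes at most 41.7 mm and 7.16 degrees, less where a joint would pass 70% of its speed; a pose out of reach is approached as far as the arm can. A call with a gripper value outside its range is refused whole. The fingers move at their own pace and stop on an object; "force" is the grip in N (left out, the last holds). Time passes only in rows, so rows that repeat a pose let the fingers close. It gives the time, the measured TCP pose, the force and the opening at its end, in the units of the state.
- manip.get_state(): the state, without advancing time (a new reading comes with each control period).
- manip.read_camera(name): name is "side" or "top" or "wrist"; returns the picture (480x640x3 uint8, red, green, blue); there is no depth.
- manip.camera_params(name): a dict with "mtx" (3x3 intrinsics, pixels), "xyz" and "orientation" of the camera in the world; the wrist camera has in their place "tool_from_camera" (4x4, takes a point from camera to tool coordinates, whose origin is the TCP and whose axes are the flange's). Camera axes: x right, y down, z forward; pixel columns grow to the right and rows downward; lengths in m; the calibration is good to about 2 mm. A picture is of the moment at which its call begins: read the wrist's pose just before it. camera_params takes no time and is no camera call.
- manip.close_job(): hands the job in, once; it reports no verdict.
The state is a dict: "clock": time; "q": joint angles; "joint_velocities": joint speeds; "joint_efforts": joint torques, N m; "ee_pos": TCP position; "tool_rot": TCP orientation; "contact_force": force on the tool from outside, world axes, zero at the start; "ft_torque": the same for the moment, N m; "gripper_width": opening from 0.0 (shut) to 1.0 (fully open).
Only numpy, scipy, OpenCV 4.12 (cv2) and the standard library are available. Lean on these libraries where they do the work, as an engineer would, in place of code of your own. Each camera call takes 0.05 s, during which the arm holds its last target. There are 200 camera calls.

## Working session

There is one attempt and no reset: what is moved stays moved. The work goes in short steps, Python scripts to look and compute and a tool call to move; the robot and the scene stay as the last step left them, time stands still between calls to the robot, and variables do not carry over. Pictures are saved under pics/ and viewed, on a budget of 10 in all, crops included, one or two more only if the job needs it, and the job is handed in when it is done.

Besides the shell and the picture viewer there is one more tool, called after "Request:" as name(argument=value, ...) on one line, values as JSON. carry_out: Moves the arm, as the interface text tells. Its arguments: {"type":"object","properties":{"rows":{"type":"array"},"force":{"type":"number"}},"required":["rows"]}

```bash
mkdir -p pics; python3 - <<'E'
from workcell import manip
import cv2,numpy as np
for n in ("top","side"):
    im=manip.read_camera(n); np.save(f"pics/{n}.npy",im)
    cv2.imwrite(f"pics/{n}1.png",im[:,:,::-1]); p=manip.camera_params(n); print(n,p)
s=manip.get_state(); print(s['clock'],s['ee_pos'],s['tool_rot'])
print(manip.camera_params("wrist"))
E
```

```text
top {'mtx': array([[617.12443641,   0.        , 330.84844507],
       [  0.        , 617.12443641, 240.57693819],
       [  0.        ,   0.        ,   1.        ]]), 'xyz': array([ 0.2401799 , -0.06417552,  1.57090023]), 'orientation': array([-0.04798526,  0.71499086, -0.69500867,  0.05872341])}
side {'mtx': array([[495.95443342,   0.        , 319.86222963],
       [  0.        , 495.95443342, 238.65439263],
       [  0.        ,   0.        ,   1.        ]]), 'xyz': array([0.201747  , 0.74567287, 0.83057866]), 'orientation': array([ 0.0554881 , -0.13953517,  0.88672368, -0.43723234])}
0.1 [ 0.20554132 -0.5634223   0.23023267] [-8.98746221e-04  9.84747682e-01  1.73986161e-01 -1.07536964e-04]
{'mtx': array([[350.88871988,   0.        , 316.75453891],
       [  0.        , 350.88871988, 237.20446806],
       [  0.        ,   0.        ,   1.        ]]), 'tool_from_camera': array([[ 5.52287820e-04, -9.52247623e-01, -3.05326317e-01,
         7.68798307e-02],
       [ 9.99999734e-01,  3.80324302e-04,  6.22693654e-04,
        -1.42254967e-03],
       [-4.76835533e-04, -3.05326580e-01,  9.52247579e-01,
        -1.42382820e-01],
       [ 0.00000000e+00,  0.00000000e+00,  0.00000000e+00,
         1.00000000e+00]])}
```

View pics/top1.png

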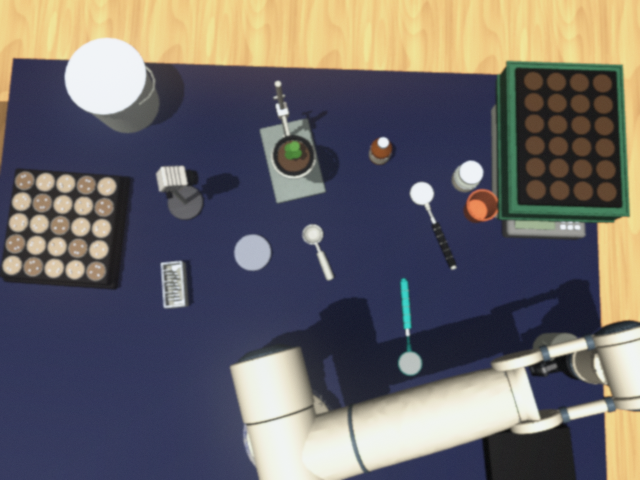

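View pics/side1.png

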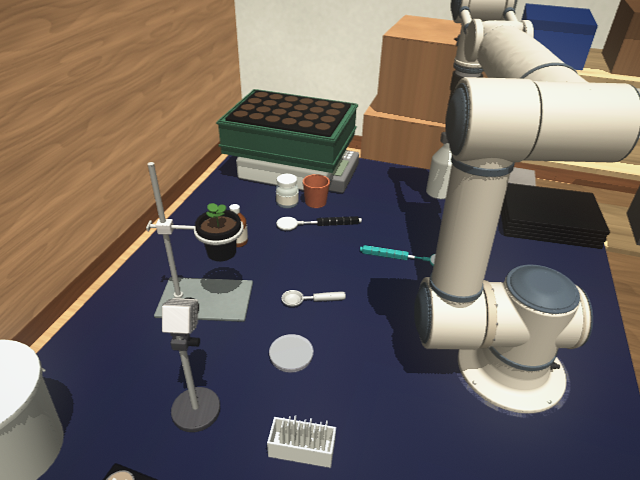

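Top view: black-handled mirror, glass at (422,193) and handle end at (455,268). Things that could be mistaken for it: the turquoise look-alike (glass 410,362) and the steel scoop (313,233). The pot/ring is at (293,156), the camera foot at (185,203), and the rod is on the far side. I choose the black one.

```bash
cat > h.py <<'E'
import numpy as np,cv2
from workcell import manip
from scipy.spatial.transform import Rotation as R
rot=lambda q:R.from_quat(np.roll(q,-1)).as_matrix()
def ray(n,uv,z,st=None):
    p=manip.camera_params(n)
    if n=="wrist":
        T=np.eye(4);T[:3,:3]=rot(st['tool_rot']);T[:3,3]=st['ee_pos'];T=T@p['tool_from_camera'];C,M=T[:3,3],T[:3,:3]
    else: C,M=np.array(p['xyz']),rot(p['orientation'])
    uv=np.atleast_2d(np.float64(uv)); d=np.c_[uv,np.ones(len(uv))]@np.linalg.inv(p['mtx']).T@M.T
    return C+d*((z-C[2])/d[:,2])[:,None]
def proj(n,X,st=None):
    p=manip.camera_params(n)
    if n=="wrist":
        T=np.eye(4);T[:3,:3]=rot(st['tool_rot']);T[:3,3]=st['ee_pos'];T=T@p['tool_from_camera'];C,M=T[:3,3],T[:3,:3]
    else: C,M=np.array(p['xyz']),rot(p['orientation'])
    x=(np.atleast_2d(X)-C)@M@np.array(p['mtx']).T; return x[:,:2]/x[:,2:]
E
python3 - <<'E'
from h import *
im=np.load('pics/top.npy'); hsv=cv2.cvtColor(im,cv2.COLOR_RGB2HSV)
c=[im[110:290,150:300],im[110:290,380:500]]
o=np.hstack([cv2.resize(x,None,fx=2.7,fy=2.7,interpolation=cv2.INTER_CUBIC) for x in c]); cv2.imwrite('pics/crop1.png',o[:,:,::-1])
def cen(mask,x0,y0,x1,y1):
    m=np.zeros_like(mask);m[y0:y1,x0:x1]=mask[y0:y1,x0:x1]
    cs=max(cv2.findContours(m,cv2.RETR_EXTERNAL,cv2.CHAIN_APPROX_NONE)[0],key=cv2.contourArea); return cs
sat,val=hsv[...,1],hsv[...,2]
grey=((sat<90)&(val>60)).astype(np.uint8)*255
g=cen(grey,405,178,440,210);print('glass',cv2.fitEllipse(g),ray('top',cv2.fitEllipse(g)[0],.012))
f=cen(((sat<90)&(val>40)).astype(np.uint8)*255,160,185,210,225);print('foot',cv2.minEnclosingCircle(f))
pl=cen(((sat<90)&(val>60)).astype(np.uint8)*255,250,112,335,210);r=cv2.minAreaRect(pl);print('plate',r)
for y,x in((203,185),(200,195),(140,272),(190,300),(230,440),(250,448),(193,422),(300,440)):print(x,y,im[y,x],hsv[y,x])
E
```

```text
glass ((421.93365478515625, 194.07156372070312), (24.376985549926758, 29.21046257019043), 148.7938995361328) [[ 0.6066749  -0.31740467  0.012     ]]
foot ((179.83143615722656, 199.05429077148438), 24.306642532348633)
plate ((290.7987060546875, 154.70558166503906), (90.39404296875, 53.0584831237793), 76.67547607421875)
185 203 [76 77 76] [60  3 77]
195 200 [ 97  98 101] [113  10 101]
272 140 [154 164 157] [ 69  16 164]
300 190 [166 178 169] [ 68  17 178]
440 230 [38 39 45] [116  40  45]
448 250 [46 47 48] [105  11  48]
422 193 [239 242 245] [105   6 245]
440 300 [42 48 82] [116 124  82]
```

View pics/crop1.png

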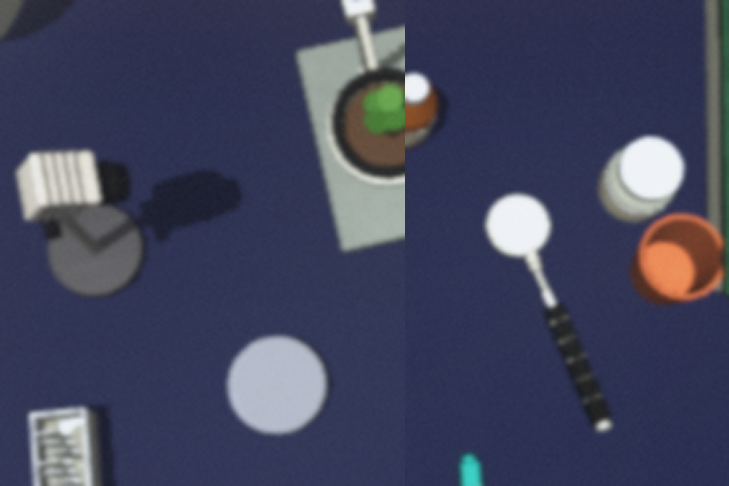

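The crop shows the steel-rimmed mirror with the black handle; glass, thin stem and handle all match the description. Foot centre is at (185.4,202).

```bash
python3 - <<'E'
from h import *
im=np.load('pics/top.npy'); hsv=cv2.cvtColor(im,cv2.COLOR_RGB2HSV); s,v=hsv[...,1],hsv[...,2]
# plate
m=np.zeros((480,640),np.uint8); m[118:206,255:330]=((s<60)&(v>110))[118:206,255:330]*255
m=cv2.morphologyEx(m,cv2.MORPH_OPEN,np.ones((7,7),np.uint8))
pts=np.vstack([c for c in cv2.findContours(m,0,1)[0]]).reshape(-1,2)
b=cv2.boxPoints(cv2.minAreaRect(pts)); P=ray('top',b,.01);print('plate px',b.round(1).tolist(),P.round(4).tolist())
e=[np.linalg.norm(P[i]-P[(i+1)%4]) for i in range(4)];print('edges',e)
c=P.mean(0); i=int(np.argmax(e)); d=P[(i+1)%4]-P[i]; d/=np.linalg.norm(d); d*=np.sign(d[0]); A=c-d*.0525; print('axis from plate',A,'rod dir',d)
# ring: dark pot inside bright ring; non-plate-ish dark/brown/green blob
k=np.zeros_like(m);k[120:185,268:320]=((v<100)|(s>70))[120:185,268:320]*255
k=cv2.morphologyEx(k,cv2.MORPH_OPEN,np.ones((5,5),np.uint8)); cs=max(cv2.findContours(k,0,1)[0],key=cv2.contourArea)
print('pot blob',cv2.fitEllipse(cs),cv2.boundingRect(cs)); 
for z in(.217,):print('ring',ray('top',[cv2.fitEllipse(cs)[0]],z))
F=ray('top',[[185.4,202]],.01)[0];print('foot',F)
w=F-A; print('dist',np.hypot(*w[:2]),'bearing',np.degrees(np.arctan2(w[1],w[0])))
G=ray('top',[[422,194]],.012)[0];E=ray('top',[[453.5,267]],.012)[0];h=E-G;print('glass',G,'end',E,np.linalg.norm(h),'hdir',np.degrees(np.arctan2(h[1],h[0])))
S=manip.get_state();M=rot(S['tool_rot']);print(M.round(3))
u=h/np.linalg.norm(h)
print('grip x=185',G+u*.185)
E
```

```text
plate px [[258.29998779296875, 127.9000015258789], [306.8999938964844, 116.30000305175781], [324.79998779296875, 191.39999389648438], [276.20001220703125, 203.0]] [[0.7717, 0.1138, 0.01], [0.8076, -0.0126, 0.01], [0.6063, -0.0655, 0.01], [0.5719, 0.0588, 0.01]]
edges [np.float64(0.13140792034114615), np.float64(0.20817380152324974), np.float64(0.1290102892887467), np.float64(0.20725409756148636)]
axis from plate [0.63861366 0.01030091 0.01      ] rod dir [ 0.96712452  0.2543033  -0.        ]
pot blob ((297.0455627441406, 149.587646484375), (37.84648895263672, 59.56023406982422), 34.066856384277344) (274, 120, 46, 55)
ring [[6.52940607e-01 2.95470272e-04 2.17000000e-01]]
foot [0.56735009 0.29206866 0.01      ]
dist 0.2906399190410358 bearing 104.19338119457512
glass [ 0.60687009 -0.31757611  0.012     ] end [ 0.41900002 -0.39892472  0.012     ] 0.2047260627388901 hdir -156.5871653684736
[[ 0.939  0.343 -0.001]
 [ 0.343 -0.939  0.002]
 [ 0.    -0.002 -1.   ]]
grip x=185 [ 0.43710195 -0.3910865   0.012     ]
```

Request:
carry_out(rows=[0.05,0.034,-0.01,0.006,0,0.05,0.068,-0.02,0.012,0,0.05,0.102,-0.03,0.018,0,0.05,0.136,-0.04,0.024,0,0.05,0.17,-0.05,0.03,0], force=20)

```text
clock: 0.52
ee_pos: [0.3491, -0.4572, 0.2005]
tool_rot: [-0.0, 0.985, 0.174, -0.0]
contact_force: [0.1, -0.3, 0.1]
gripper_width: 0.588
```

Request:
carry_out(rows=[0.05,0.035,-0.01,0.025,-0.02,0.05,0.07,-0.02,0.05,-0.04,0.05,0.107,-0.032,0.08,-0.058,0.05,0.107,-0.032,0.08,-0.058,0.05,0.107,-0.032,0.08,-0.058])

```text
clock: 0.93
ee_pos: [0.4383, -0.3886, 0.1172]
tool_rot: [-0.003, 0.979, 0.204, -0.002]
contact_force: [-1.1, -0.2, 0.1]
gripper_width: 0.586
```

```bash
python3 - <<'E'
from h import *
S=manip.get_state();print(S['clock'],S['ee_pos'],rot(S['tool_rot']).round(4).tolist(),S['gripper_width'],S['contact_force'])
im=manip.read_camera('wrist');np.save('pics/w1.npy',im)
cv2.imwrite('pics/w1.png',im[:,:,::-1])
print('grip pt',proj('wrist',[[.437,-.391,.012],[.6069,-.3176,.012],[.419,-.399,.012]],S))
sd=np.load('pics/side.npy');print('ring in side',proj('side',[[.6386,.0103,.215]]),'foot',proj('side',[[.5674,.292,.01]]))
E
```

```text
0.9333 [ 0.43828159 -0.38855554  0.11716699] [[0.9165, 0.4, -0.0045], [0.4, -0.9165, 0.0053], [-0.002, -0.0066, -1.0]] 0.5857571201097549 [-1.07694781 -0.23997428  0.1056954 ]
grip pt [[321.83290405 236.60500885]
 [324.6152062  -68.08094307]
 [321.87787377 261.35819831]]
ring in side [[216.95843621 226.33647158]] foot [[194.54878619 406.46293068]]
```

View pics/w1.png

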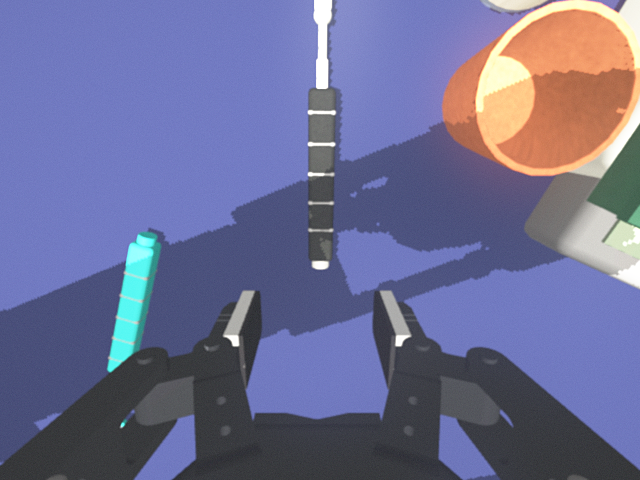

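The wrist view shows the handle between (321,88) and (320,266), aligned with the finger gap, so only the descent offset remains.

```bash
python3 - <<'E'
from h import *
S=manip.get_state();M=rot(S['tool_rot'])
im=np.load('pics/w1.npy');v=im.max(2)
def mid(r):
    row=v[r-3:r+4,290:352].mean(0);x=np.where(row<row.min()+40)[0]+290;return x.min(),x.max()
print(mid(100),mid(130),mid(245))
P=ray('wrist',[[np.mean(mid(130)),88],[np.mean(mid(245)),261],[320,268]],.018,S);print(P)
u=(P[1]-P[0])/np.linalg.norm(P[1]-P[0]);print('len',np.linalg.norm(P[1]-P[0]),np.degrees(np.arctan2(u[1],u[0])), 'toolx',np.degrees(np.arctan2(M[1,0],M[0,0])))
g=P[0]+u*.100; g[2]=.003; print(g,'tool shift',M.T@(g-S['ee_pos']))
E
```

```text
(np.int64(309), np.int64(339)) (np.int64(309), np.int64(338)) (np.int64(308), np.int64(332))
[[ 0.52963938 -0.35345264  0.018     ]
 [ 0.41945036 -0.39930404  0.018     ]
 [ 0.41427489 -0.40157289  0.018     ]]
len 0.11934810802523436 -157.40703123459252 toolx 23.47783333829386
[ 0.43731365 -0.39187085  0.003     ] tool shift [-0.00056079  0.00143889  0.11659781]
```

Request:
carry_out(rows=[0.05,0,0.001,0.035,0,0.05,0,0.001,0.07,0,0.05,0,0.001,0.1,0,0.05,0,0.001,0.11,0,0.05,0,0.001,0.11,0])

```text
clock: 1.4
ee_pos: [0.4359, -0.3928, 0.0092]
tool_rot: [-0.002, 0.979, 0.202, -0.001]
contact_force: [0.2, 0.8, -0.6]
gripper_width: 0.584
```

Request:
carry_out(rows=[0.05,0,0,0.007,0,0.05,0,0,0.007,0,0.01,0,0,0.007,0,0.01,0,0,0.007,0,0.01,0,0,0.007,0], force=20)

```text
clock: 1.82
ee_pos: [0.4389, -0.3934, 0.0062]
tool_rot: [0.001, 0.979, 0.203, 0.001]
contact_force: [-0.2, -1.0, 0.9]
gripper_width: 0.201
```

Request:
carry_out(rows=[0.01,0,0,0,0,0.01,0,0,0,0,0.01,0,0,0,0,0.01,0,0,0,0])

```text
clock: 2.15
ee_pos: [0.4389, -0.3934, 0.0062]
tool_rot: [0.001, 0.979, 0.203, 0.001]
contact_force: [-1.2, 0.3, 5.9]
gripper_width: 0.204
```

Request:
carry_out(rows=[0.01,0,0,-0.01,0,0.01,0.001,0,-0.02,0,0.01,0.002,0,-0.03,0,0.01,0.004,0,-0.04,0,0.01,0.004,0,-0.04,0])

```text
clock: 2.57
ee_pos: [0.4433, -0.392, 0.0478]
tool_rot: [0.002, 0.979, 0.203, 0.001]
contact_force: [0.8, -0.2, -0.0]
gripper_width: 0.202
```

```bash
python3 - <<'E'
from h import *
S=manip.get_state();print(S['clock'],S['ee_pos'],S['gripper_width'],S['contact_force'],S['ft_torque'])
im=manip.read_camera('wrist');sd=manip.read_camera('side')
a=im[:, 160:480]; b=cv2.resize(sd[190:270,270:400],None,fx=3.2,fy=3.2)
o=np.zeros((480,320+b.shape[1],3),np.uint8);o[:,:320]=a;o[:b.shape[0],320:]=b
cv2.imwrite('pics/w2.png',o[:,:,::-1])
E
```

```text
2.5667 [ 0.44333751 -0.39197134  0.04784475] 0.20245887157449435 [ 0.7928951  -0.21363706 -0.04980894] [-0.06295224  0.03136355 -0.00036638]
```

View pics/w2.png

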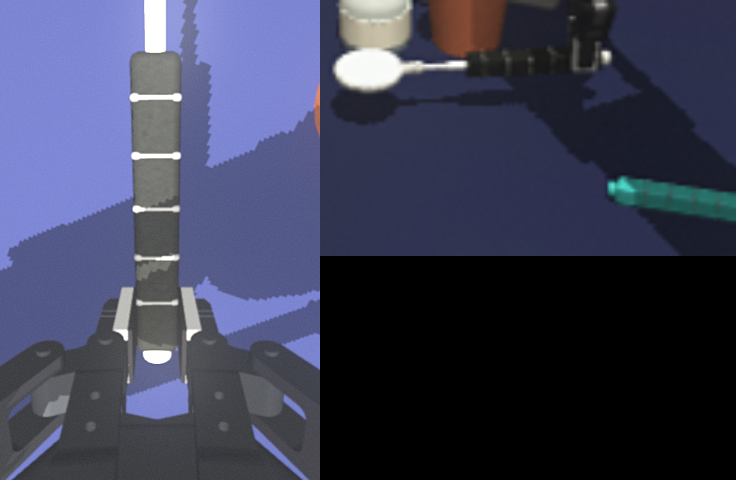

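The mirror is lifted but stays level: pad friction holds it, as the side crop shows it off the bench. I'll ease the grip near the bench so that the head droops about the pads.

Request:
carry_out(rows=[0.01,0,0,0.01,0,0.016,0,0,0.02,0,0.0165,0,0,0.02,0,0.017,0,0,0.02,0,0.017,0,0,0.02,0])

```text
clock: 3.08
ee_pos: [0.4414, -0.3907, 0.0233]
tool_rot: [-0.001, 0.979, 0.202, -0.0]
contact_force: [0.2, -0.2, -0.8]
gripper_width: 0.204
```

```bash
cat >> h.py <<'E'
def look(name=None,lift=.003):
    """tilt from handle's front edge seen by wrist cam, and from glass blob in side view"""
    S=manip.get_state(); im=manip.read_camera('wrist'); v=im.max(2).astype(float)
    p=manip.camera_params('wrist');T=p['tool_from_camera'];K=np.linalg.inv(p['mtx'])
    col=v[:,311:322].mean(1); 
    if name: cv2.imwrite(name,im[:,:,::-1])
    e=[r for r in range(3,340) if col[r-3:r].mean()-col[r+1:r+4].mean()>60]
    print('t',round(S['clock'],2),'z',S['ee_pos'].round(4),'w mm',round(S['gripper_width']*85.4,2),'F',S['contact_force'].round(1),'M',S['ft_torque'].round(3),'edges',e)
    return S,im
E
python3 - <<'E'
from h import *
look('pics/w3.png')
E
```

```text
t 3.08 z [ 0.4414 -0.3907  0.0233] w mm 17.45 F [ 0.2 -0.2 -0.8] M [-0.01   0.12   0.036] edges [51, 52, 53, 54, 98, 99, 100, 101, 157, 158, 159, 210, 211, 212, 259, 260, 261, 304, 305, 306]
```

Request:
carry_out(rows=[0.0172,0,0,0,0,0.0174,0,0,0,0,0.0174,0,0,0,0])

```text
clock: 3.38
ee_pos: [0.442, -0.3912, 0.0247]
tool_rot: [0.0, 0.979, 0.202, 0.0]
contact_force: [0.4, -0.9, -0.8]
gripper_width: 0.204
```

```bash
python3 -c "
from h import *
look()"
```

```text
t 3.38 z [ 0.442  -0.3912  0.0247] w mm 17.4 F [ 0.4 -0.9 -0.8] M [-0.007  0.069 -0.004] edges [51, 52, 53, 54, 98, 99, 100, 101, 157, 158, 159, 210, 211, 212, 259, 260, 261, 304, 305, 306]
```

Request:
carry_out(rows=[0.0177,0,0,0,0,0.0177,0,0,0,0])

```text
clock: 3.6
ee_pos: [0.4419, -0.3911, 0.0244]
tool_rot: [0.0, 0.979, 0.203, 0.0]
contact_force: [0.4, 0.3, -0.1]
gripper_width: 0.206
```

```bash
python3 -c "
from h import *
look()"
```

```text
t 3.6 z [ 0.4419 -0.3911  0.0244] w mm 17.58 F [ 0.4  0.3 -0.1] M [-0.075  0.027  0.019] edges [51, 52, 53, 54, 98, 99, 100, 101, 157, 158, 159, 210, 211, 212, 259, 260, 261, 304, 305, 306]
```

Request:
carry_out(rows=[0.0179,0,0,0,0,0.0179,0,0,0,0])

```text
clock: 3.82
ee_pos: [0.4419, -0.3911, 0.0244]
tool_rot: [0.0, 0.979, 0.202, 0.0]
contact_force: [-0.8, 0.3, -0.9]
gripper_width: 0.21
```

```bash
python3 -c "
from h import *
look()"
```

```text
t 3.82 z [ 0.4419 -0.3911  0.0244] w mm 17.9 F [-0.8  0.3 -0.9] M [0.045 0.003 0.007] edges [58, 59, 60, 61, 100, 101, 102, 103, 155, 156, 157, 158, 206, 207, 208, 209, 256, 257, 258, 302, 303, 304]
```

Request:
carry_out(rows=[0.0181,0,0,0,0,0.0181,0,0,0,0])

```text
clock: 4.03
ee_pos: [0.4419, -0.3912, 0.0245]
tool_rot: [0.0, 0.979, 0.202, 0.0]
contact_force: [1.3, 0.5, -1.2]
gripper_width: 0.211
```

```bash
python3 -c "
from h import *
look()"
```

```text
t 4.03 z [ 0.4419 -0.3912  0.0245] w mm 18.02 F [ 1.3  0.5 -1.2] M [-0.006 -0.026  0.018] edges [66, 67, 68, 69, 108, 109, 110, 159, 160, 161, 206, 207, 208, 249, 250, 251, 290, 291]
```

Request:
carry_out(rows=[0.0177,0,0,0,0,0.0177,0,0,0,0])

```text
clock: 4.25
ee_pos: [0.4419, -0.3911, 0.0244]
tool_rot: [0.0, 0.979, 0.203, 0.0]
contact_force: [-0.1, 0.2, -0.4]
gripper_width: 0.203
```

```bash
cat >> h.py <<'E'
from scipy.optimize import least_squares
def fit(rows,n=6):
    p=manip.camera_params('wrist');Ti=np.linalg.inv(p['tool_from_camera']);rows=np.array(rows,float)
    d=np.array([85,105,125,145,165,185])[:len(rows)]/1000
    def res(q):
        X=np.c_[q[0]-(d-.185)*np.cos(q[2]),0*d,q[1]-(d-.185)*np.sin(q[2]),1+0*d]@Ti.T
        x=X[:,:3]@p['mtx'].T; return x[:,1]/x[:,2]-rows
    s=least_squares(res,[0,-.015,.05]); q=s.x
    top=np.array([q[0],q[1]]); mid=top+.009*np.array([-np.sin(q[2]),np.cos(q[2])])
    print('tilt deg %.1f'%np.degrees(q[2]),'x=185 mid: tool x %.1f mm, behind tip %.1f mm'%(mid[0]*1e3,-mid[1]*1e3),'res',s.fun.round(1)); return q,mid
def rows(e):
    g=[];
    for r in e:
        if g and r-g[-1][-1]<=2: g[-1].append(r)
        else: g.append([r])
    return [np.mean(k) for k in g]
E
sed -i "s/    return S,im/    return S,im,e/" h.py
python3 - <<'E'
from h import *
fit([52.5,98,156.5,210,259,303.5]); fit([59.5,101,156,207.5,257,303]); fit([67.5,109,160,207,250,290.5])
S,im,e=look(); fit(rows(e)[:6])
E
```

```text
tilt deg 12.1 x=185 mid: tool x 4.6 mm, behind tip 5.4 mm res [-3.   5.7 -0.2 -2.6 -1.9  2. ]
tilt deg 17.8 x=185 mid: tool x 5.1 mm, behind tip 7.6 mm res [-2.9  5.2 -0.2 -2.  -1.9  1.8]
tilt deg 11.5 x=185 mid: tool x 1.6 mm, behind tip -13.3 mm res [-2.2  4.2 -0.3 -2.  -1.   1.3]
t 4.25 z [ 0.4419 -0.3911  0.0244] w mm 17.38 F [-0.1  0.2 -0.4] M [ 0.002 -0.015 -0.05 ] edges [66, 67, 68, 69, 107, 108, 109, 110, 159, 160, 161, 206, 207, 208, 249, 250, 251, 290, 291, 292]
tilt deg 12.0 x=185 mid: tool x 1.7 mm, behind tip -12.3 mm res [-2.3  4.5 -0.5 -2.1 -0.9  1.3]
```

```bash
python3 - <<'E'
from h import *
# pose at w1
S=dict(ee_pos=np.array([.43828159,-.38855554,.11716699]),tool_rot=[-0.003,.979,.204,-.002])
M=np.array([[0.9165,0.4,-0.0045],[0.4,-0.9165,0.0053],[-0.002,-0.0066,-1.0]])
S['tool_rot']=np.roll(R.from_matrix(M).as_quat(),1)
im=np.load('pics/w1.npy');c=im.max(2)[:,316:327].astype(float).mean(1)
e=[r for r in range(60,275) if c[r-2:r].mean()-c[r+1:r+3].mean()>40 or c[r+1:r+3].mean()-c[r-2:r].mean()>40];print(e)
r=np.array([88,112.5,144.5,174.5,203.5,230.5,261])
P=ray('wrist',np.c_[r*0+321,r],.018,S);print((np.linalg.norm(P-P[0],axis=1)*1e3).round(1))
E
```

```text
[87, 88, 89, 90, 109, 110, 111, 113, 114, 115, 141, 142, 143, 145, 146, 147, 171, 172, 173, 175, 176, 177, 200, 201, 202, 204, 205, 228, 229, 231, 232, 259, 260, 261, 262, 267, 268, 269, 270]
[  0.   14.7  34.8  54.6  74.8  94.6 118.1]
```

```bash
sed -i "s/85,105,125,145,165,185/85,100,120,140,160,180/" h.py
python3 - <<'E'
from h import *
fit([52.5,98,156.5,210,259,303.5]); fit([59.5,101,156,207.5,257,303]); fit([67.5,109,160,207,250,290.5])
E
```

```text
tilt deg 1.8 x=185 mid: tool x 0.5 mm, behind tip 2.6 mm res [-0.5  0.8  0.1 -0.3 -0.4  0.4]
tilt deg 7.8 x=185 mid: tool x -0.2 mm, behind tip 3.2 mm res [-0.4  0.7 -0.1 -0.  -0.5  0.3]
tilt deg -0.1 x=185 mid: tool x -2.0 mm, behind tip -15.7 mm res [ 0.1 -0.1 -0.  -0.1  0.3 -0.1]
```

The bands fit well (bands at x=100…180 mm). At 17.9 mm opening the head drooped to 7.8° until the rim touched. At 18.1 mm the handle slid out and now lies flat on the bench, so I'll regrip and use short eased pulses at 17.9 mm.

Request:
carry_out(rows=[0.04,0,0,0,0,0.04,-0.004,0,0,0,0.04,-0.004,0,0.01,0,0.04,-0.004,0,0.02,0,0.04,-0.004,0,0.02,0])

```text
clock: 4.72
ee_pos: [0.4368, -0.3914, 0.0008]
tool_rot: [-0.002, 0.979, 0.202, -0.001]
contact_force: [-0.5, -0.4, -0.3]
gripper_width: 0.467
```

Request:
carry_out(rows=[0.01,0,0,0,0,0.01,0,0,0,0,0.01,0,0,0,0,0.01,0,0,-0.015,0,0.01,0.001,0,-0.03,0])

```text
clock: 5.13
ee_pos: [0.4383, -0.3916, 0.0334]
tool_rot: [-0.001, 0.979, 0.202, -0.001]
contact_force: [0.5, -0.1, -1.6]
gripper_width: 0.202
```

Request:
carry_out(rows=[0.0175,0,0,0,0,0.0179,0,0,0,0,0.0179,0,0,0,0,0.0175,0,0,0,0])

```text
clock: 5.47
ee_pos: [0.4388, -0.3919, 0.0332]
tool_rot: [-0.001, 0.979, 0.202, -0.0]
contact_force: [0.6, -0.4, -0.3]
gripper_width: 0.206
```

```bash
python3 -c "
from h import *
S,im,e=look(); fit(rows(e)[:6])"
```

```text
t 5.47 z [ 0.4388 -0.3919  0.0332] w mm 17.57 F [ 0.6 -0.4 -0.3] M [-0.03  -0.158 -0.09 ] edges [55, 56, 57, 58, 96, 97, 98, 99, 150, 151, 152, 153, 202, 203, 204, 205, 251, 252, 253, 299, 300, 301]
tilt deg 9.8 x=185 mid: tool x 1.4 mm, behind tip 3.9 mm res [-0.2  0.4  0.  -0.5  0.4 -0.1]
```

It drooped to 9.8° without slipping. Next cycle is higher.

Request:
carry_out(rows=[0.015,0.003,0,-0.02,0,0.0175,0.006,0,-0.034,0,0.0179,0.006,0,-0.034,0,0.0179,0.006,0,-0.034,0,0.0174,0.006,0,-0.034,0])

```text
clock: 5.93
ee_pos: [0.4446, -0.3899, 0.0679]
tool_rot: [0.0, 0.979, 0.202, 0.0]
contact_force: [1.5, -0.2, -0.7]
gripper_width: 0.21
```

```bash
python3 -c "
from h import *
S,im,e=look(); fit(rows(e)[:6])"
```

```text
t 5.93 z [ 0.4446 -0.3899  0.0679] w mm 17.93 F [ 1.5 -0.2 -0.7] M [-0.049 -0.127 -0.093] edges [72, 73, 74, 75, 106, 107, 108, 153, 154, 155, 200, 201, 202, 203, 248, 249, 250, 295, 296, 297]
tilt deg 19.6 x=185 mid: tool x 0.8 mm, behind tip 3.1 mm res [-0.5  0.7  0.2 -0.3 -0.4  0.3]
```

Request:
carry_out(rows=[0.015,0.003,0,-0.015,0,0.015,0.008,0,-0.03,0,0.0175,0.014,0,-0.039,0,0.0179,0.014,0,-0.039,0,0.0179,0.014,0,-0.039,0])

```text
clock: 6.4
ee_pos: [0.4577, -0.3842, 0.1071]
tool_rot: [0.0, 0.979, 0.203, 0.0]
contact_force: [-0.7, 0.2, -0.7]
gripper_width: 0.209
```

Request:
carry_out(rows=[0.0174,0,0,0,0,0.01,0,0,0,0], force=20)

```text
clock: 6.57
ee_pos: [0.457, -0.3842, 0.1061]
tool_rot: [-0.001, 0.979, 0.202, -0.0]
contact_force: [0.2, -0.1, 0.3]
gripper_width: 0.201
```

```bash
python3 - <<'E'
from h import *
S,im,e=look(); fit(rows(e)[:6])
sd=manip.read_camera('side');tp=manip.read_camera('top')
a=cv2.resize(sd[160:290,250:420],None,fx=2.3,fy=2.3); b=cv2.resize(tp[160:290,370:540],None,fx=2.3,fy=2.3)
cv2.imwrite('pics/s4.png',np.hstack([a,b])[:,:,::-1])
E
```

```text
t 6.57 z [ 0.457  -0.3842  0.1061] w mm 17.2 F [ 0.2 -0.1  0.3] M [-0.034 -0.192 -0.061] edges [94, 95, 96, 97, 121, 122, 123, 124, 161, 162, 163, 202, 203, 204, 205, 246, 247, 248, 292, 293, 294]
tilt deg 30.7 x=185 mid: tool x 0.0 mm, behind tip 2.7 mm res [-0.4  0.5  0.1 -0.2 -0.1  0.1]
```

View pics/s4.png

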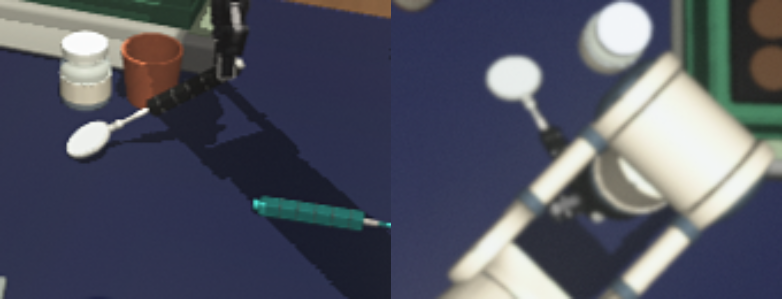

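The head now tilts about 30° (fit 30.7°, rim geometry 30°). Next: firm up the grip, lift, and turn in place, with the handle to point away from the camera.

Request:
carry_out(rows=[0.005,0,0,0,0,0.005,0,0,0,0,0.005,0,0,-0.02,0,0.005,0,0,-0.04,0,0.005,0,0,-0.062,0], force=60)

```text
clock: 7.13
ee_pos: [0.4568, -0.3839, 0.1687]
tool_rot: [-0.001, 0.979, 0.202, -0.001]
contact_force: [-0.3, -0.5, -0.9]
gripper_width: 0.187
```

```bash
python3 - <<'E'
from h import *
S,im,e=look(); q,m=fit(rows(e)[:6])
M=rot(S['tool_rot']);a=q[2]
L=np.array([m[0]+.185*np.cos(a)+.003*np.sin(a),0,m[1]+.185*np.sin(a)-.003*np.cos(a)])
g=S['ee_pos']+M@L;print('glass in tool',L.round(4),'world',g.round(4),'pred px top',proj('top',g),'side',proj('side',g))
for n in('top','side'):
    im=manip.read_camera(n);h=cv2.cvtColor(im,cv2.COLOR_RGB2HSV);u=proj(n,g)[0].astype(int)
    k=((h[...,1]<60)&(h[...,2]>150)).astype(np.uint8);_,_,st,c=cv2.connectedComponentsWithStats(k)
    i=np.argsort(np.linalg.norm(c-u,axis=1))[:3];print(n,c[i].round(1).tolist(),st[i].tolist())
E
```

```text
t 7.13 z [ 0.4568 -0.3839  0.1687] w mm 15.94 F [-0.3 -0.5 -0.9] M [-0.024  0.027 -0.006] edges [95, 96, 97, 98, 122, 123, 124, 125, 161, 162, 163, 164, 203, 204, 205, 246, 247, 248, 292, 293, 294]
tilt deg 30.9 x=185 mid: tool x -0.2 mm, behind tip 2.2 mm res [-0.3  0.4  0.2 -0.4  0.   0.1]
glass in tool [0.16   0.     0.0903] world [ 0.6035 -0.3202  0.0782] pred px top [[427.41514075 189.36835414]] side [[288.50275503 201.51904381]]
top [[428.9, 188.4], [468.4, 174.4], [450.5, 228.5]] [[416, 178, 27, 32, 414], [454, 160, 30, 29, 630], [436, 214, 30, 30, 372]]
side [[276.7, 183.3], [280.4, 166.1], [300.2, 251.9]] [[238, 166, 77, 42, 1164], [237, 157, 91, 19, 393], [0, 0, 640, 480, 251173]]
```

Request:
carry_out(rows=[0.005,0,0,0,-0.07,0.005,0,0,0,-0.14,0.005,0,0,0,-0.21,0.005,0,0,0,-0.28,0.005,0,0,0,-0.35])

```text
clock: 7.7
ee_pos: [0.4568, -0.3838, 0.1669]
tool_rot: [-0.001, 0.928, 0.372, -0.001]
contact_force: [0.6, 0.7, -0.3]
gripper_width: 0.188
```

Request:
carry_out(rows=[0.005,0,0,0,-0.07,0.005,0,0,0,-0.14,0.005,0,0,0,-0.21,0.005,0,0,0,-0.28,0.005,0,0,0,-0.35])

```text
clock: 8.12
ee_pos: [0.4568, -0.3838, 0.1669]
tool_rot: [-0.002, 0.85, 0.527, -0.0]
contact_force: [-0.0, 1.0, -1.2]
gripper_width: 0.186
```

Request:
carry_out(rows=[0.005,0,0,0,-0.07,0.005,0,0,0,-0.14,0.005,0,0,0,-0.21,0.005,0,0,0,-0.28,0.005,0,0,0,-0.35])

```text
clock: 8.53
ee_pos: [0.4569, -0.3839, 0.1669]
tool_rot: [-0.002, 0.745, 0.667, -0.0]
contact_force: [-0.2, 0.1, -1.6]
gripper_width: 0.191
```

Request:
carry_out(rows=[0.005,0,0,0,-0.07,0.005,0,0,0,-0.14,0.005,0,0,0,-0.21,0.005,0,0,0,-0.28,0.005,0,0,0,-0.36])

```text
clock: 8.95
ee_pos: [0.4569, -0.3839, 0.1669]
tool_rot: [-0.002, 0.613, 0.79, 0.0]
contact_force: [0.1, -0.0, -0.8]
gripper_width: 0.19
```

```bash
python3 - <<'E'
from h import *
S,im,e=look('pics/w5.png'); q,m=fit(rows(e)[:6]); M=rot(S['tool_rot'])
print('yaw',np.degrees(np.arctan2(M[1,0],M[0,0])))
L=np.array([.160,0,.0903]); T=np.array([.6386,.0103,.080])
g=S['ee_pos']+M@L; print('shift tool',(M.T@(T-g)).round(4),'q',S['q'].round(2))
W=np.array([.47,.0103,.08]);print('to W',(M.T@(W-g)).round(4))
# bystander positions: bottle
print('bottle cap',ray('top',[[383,144]],.115))
E
```

```text
t 8.95 z [ 0.4569 -0.3839  0.1669] w mm 16.2 F [ 0.1 -0.  -0.8] M [-0.04  -0.024  0.006] edges [95, 96, 97, 98, 122, 123, 124, 162, 163, 203, 204, 246, 247, 248, 249, 292, 293, 294]
tilt deg 31.2 x=185 mid: tool x 2.5 mm, behind tip 3.0 mm res [-0.5  0.7 -0.   0.  -0.5  0.3]
yaw 104.34710080692278
shift tool [ 0.1766  0.2739 -0.003 ] q [-0.76  0.08  1.35 -0.    1.71 -1.01]
to W [ 0.2184  0.1106 -0.0026]
bottle cap [[ 0.70498048 -0.20452423  0.115     ]]
```

Request:
carry_out(rows=[0.005,0.03,0.015,0,0,0.005,0.06,0.03,0,0,0.005,0.09,0.045,0,0,0.005,0.12,0.06,0,0,0.005,0.15,0.075,0,0])

```text
clock: 9.42
ee_pos: [0.493, -0.2189, 0.1675]
tool_rot: [-0.001, 0.616, 0.788, -0.0]
contact_force: [-0.4, 0.3, -0.7]
gripper_width: 0.186
```

Request:
carry_out(rows=[0.005,0.025,0.013,0,0,0.005,0.05,0.025,0,0,0.005,0.068,0.035,0,0,0.005,0.068,0.035,0,0])

```text
clock: 9.75
ee_pos: [0.511, -0.1422, 0.1678]
tool_rot: [-0.001, 0.614, 0.79, 0.001]
contact_force: [0.0, -0.1, -1.2]
gripper_width: 0.19
```

```bash
python3 - <<'E'
from h import *
S,im,e=look(); q,m=fit(rows(e)[:6]); M=rot(S['tool_rot'])
T=np.array([.6386,.0103,.080]); g=S['ee_pos']+M@[.160,0,.0903]; print('glass',g,'shift tool',(M.T@(T-g)).round(4))
tp=manip.read_camera('top');sd=manip.read_camera('side')
for n,i in(('top',tp),('side',sd)):
    for X,r in((np.array([.6386,.0103,.215]),.051),(np.array([.6386,.0103,.147]),.031)):
        t=np.linspace(0,2*np.pi,40);c=X+r*np.c_[np.cos(t),np.sin(t),0*t]
        for u in proj(n,c): i[int(round(u[1])),int(round(u[0]))]=(255,0,0)
    u=proj(n,g)[0].round().astype(int);i[u[1],u[0]]=(255,0,255)
a=cv2.resize(tp[60:230,160:340],None,fx=2.2,fy=2.2,interpolation=0);b=cv2.resize(sd[180:350,140:320],None,fx=2.2,fy=2.2,interpolation=0)
cv2.imwrite('pics/c6.png',np.hstack([a,b])[:,:,::-1])
E
```

```text
t 9.75 z [ 0.511  -0.1422  0.1678] w mm 16.24 F [ 0.  -0.1 -1.2] M [-0.116  0.027  0.029] edges [94, 95, 96, 97, 98, 122, 123, 124, 162, 163, 203, 204, 205, 246, 247, 248, 292, 293, 294]
tilt deg 30.4 x=185 mid: tool x 2.1 mm, behind tip 1.7 mm res [-0.4  0.6  0.  -0.4  0.1  0. ]
glass [0.47141492 0.01302694 0.07792884] shift tool [-0.0439  0.1613 -0.0023]
```

View pics/c6.png

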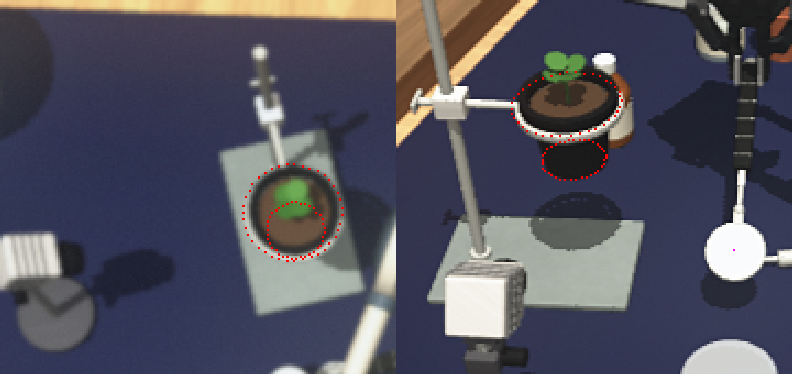

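The overlay agrees with ring, pot base and glass within about 2 mm. Sliding in under the pot.

Request:
carry_out(rows=[0.005,-0.006,0.022,0,0,0.005,-0.012,0.045,0,0,0.005,-0.018,0.067,-0.001,0,0.005,-0.024,0.089,-0.001,0,0.005,-0.03,0.11,-0.002,0])

```text
clock: 10.32
ee_pos: [0.6254, -0.1498, 0.1702]
tool_rot: [-0.0, 0.616, 0.788, -0.0]
contact_force: [0.0, -0.0, -0.9]
gripper_width: 0.19
```

Request:
carry_out(rows=[0.005,-0.004,0.017,0,0,0.005,-0.008,0.034,0,0,0.005,-0.014,0.051,0,0,0.005,-0.014,0.051,0,0,0.005,-0.014,0.051,0,0])

```text
clock: 10.73
ee_pos: [0.6775, -0.1507, 0.1694]
tool_rot: [-0.001, 0.615, 0.788, -0.001]
contact_force: [-0.8, -0.4, -1.0]
gripper_width: 0.192
```

```bash
cat > chk.py <<'E'
from h import *
S,im,e=look(); q,m=fit(rows(e)[:6]); M=rot(S['tool_rot']);a=q[2]
T=np.array([.6386,.0103,.080]); L=np.array([m[0]+.185*np.cos(a)+.003*np.sin(a),0,m[1]+.185*np.sin(a)-.003*np.cos(a)])
print('yaw',np.degrees(np.arctan2(M[1,0],M[0,0])).round(2))
for l in(L,[.160,0,.0903]):
    g=S['ee_pos']+M@l;print('glass',g.round(4),'shift tool',(M.T@(T-g)).round(4))
n=M@[np.sin(a),0,-np.cos(a)];n0=np.array([.5*-.2453,.5*.9694,.866]);print('normal err deg',np.degrees(np.arccos(n@n0)))
E
python3 - <<'E'
exec(open('chk.py').read())
tp=manip.read_camera('top');sd=manip.read_camera('side')
u=proj('side',g)[0].round().astype(int);sd[u[1],u[0]]=(255,0,255)
a=cv2.resize(tp[60:230,160:400],None,fx=1.65,fy=2.2);b=cv2.resize(sd[180:350,140:320],None,fx=2.2,fy=2.2,interpolation=0)
cv2.imwrite('pics/c7.png',np.hstack([a,b])[:,:,::-1])
E
```

```text
t 10.73 z [ 0.6775 -0.1507  0.1694] w mm 16.36 F [-0.8 -0.4 -1. ] M [-0.071  0.01  -0.015] edges [94, 95, 96, 97, 98, 122, 123, 124, 161, 162, 163, 203, 204, 205, 246, 247, 248, 292, 293, 294]
tilt deg 30.8 x=185 mid: tool x 2.4 mm, behind tip 2.5 mm res [-0.4  0.5  0.4 -0.5 -0.   0.1]
yaw 104.04
glass [0.6377 0.0072 0.0799] shift tool [ 0.0028  0.0016 -0.0001]
glass [0.6384 0.0045 0.0792] shift tool [ 0.0056  0.0016 -0.0008]
normal err deg 0.8972851074472149
```

View pics/c7.png

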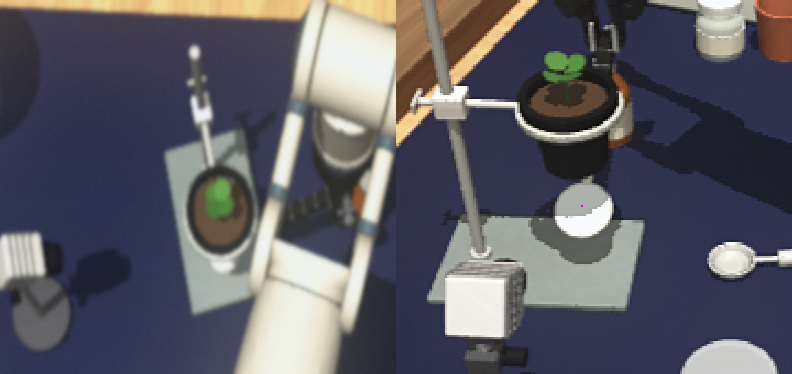

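Request:
carry_out(rows=[0.005,0.004,0.0015,0,0,0.005,0.004,0.0015,0,0,0.005,0.004,0.0015,0,0,0.005,0.004,0.0015,0,0,0.005,0.004,0.0015,0,0])

```text
clock: 11.3
ee_pos: [0.678, -0.145, 0.1715]
tool_rot: [0.0, 0.615, 0.789, 0.0]
contact_force: [0.5, -0.3, -0.7]
gripper_width: 0.188
```

```bash
python3 chk.py
```

```text
t 11.3 z [ 0.678  -0.145   0.1715] w mm 16.02 F [ 0.5 -0.3 -0.7] M [-0.093 -0.029  0.023] edges [94, 95, 96, 97, 98, 122, 123, 124, 162, 163, 203, 204, 205, 246, 247, 248, 292, 293, 294]
tilt deg 30.4 x=185 mid: tool x 2.1 mm, behind tip 1.7 mm res [-0.4  0.6  0.  -0.4  0.1  0. ]
yaw 104.16
glass [0.6381 0.0131 0.0821] shift tool [-0.0029 -0.0003  0.0021]
glass [0.6389 0.0101 0.0812] shift tool [ 0.0003 -0.0003  0.0012]
normal err deg 0.641798780936478
```

Request:
carry_out(rows=[0.005,0,0,0,0,0.005,0,0,0,0,0.005,0,0,0,0,0.005,0,0,0,0,0.005,0,0,0,0])

```text
clock: 11.77
ee_pos: [0.6782, -0.1451, 0.1712]
tool_rot: [-0.0, 0.615, 0.789, -0.0]
contact_force: [-0.3, 0.5, -1.7]
gripper_width: 0.191
```

Request:
carry_out(rows=[0.005,0,0,0,0,0.005,0,0,0,0,0.005,0,0,0,0,0.005,0,0,0,0,0.005,0,0,0,0])

```text
clock: 12.18
ee_pos: [0.6781, -0.1451, 0.1713]
tool_rot: [-0.0, 0.615, 0.789, 0.0]
contact_force: [-0.9, -0.6, -1.8]
gripper_width: 0.19
```

Request:
carry_out(rows=[0.005,0,0,0,0,0.005,0,0,0,0,0.005,0,0,0,0,0.005,0,0,0,0,0.005,0,0,0,0])

```text
clock: 12.6
ee_pos: [0.6781, -0.1451, 0.1713]
tool_rot: [-0.0, 0.615, 0.789, -0.0]
contact_force: [0.2, 0.7, -1.6]
gripper_width: 0.185
```

Request:
carry_out(rows=[0.005,0,0,0,0,0.005,0,0,0,0,0.005,0,0,0,0,0.005,0,0,0,0,0.005,0,0,0,0])

```text
clock: 13.02
ee_pos: [0.6781, -0.1451, 0.1713]
tool_rot: [-0.0, 0.615, 0.789, -0.0]
contact_force: [-0.7, -0.3, -0.9]
gripper_width: 0.187
```

Request:
carry_out(rows=[0.005,0,0,0,0,0.005,0,0,0,0,0.005,0,0,0,0,0.005,0,0,0,0,0.005,0,0,0,0])

```text
clock: 13.43
ee_pos: [0.6781, -0.1451, 0.1713]
tool_rot: [-0.0, 0.615, 0.789, -0.0]
contact_force: [-0.7, -0.3, -0.3]
gripper_width: 0.192
```

Request:
carry_out(rows=[0.005,0,0,0,0,0.005,0,0,0,0,0.005,0,0,0,0,0.005,0,0,0,0,0.005,0,0,0,0])

```text
clock: 13.85
ee_pos: [0.6781, -0.1451, 0.1713]
tool_rot: [-0.0, 0.615, 0.789, 0.0]
contact_force: [-0.3, 0.1, -0.8]
gripper_width: 0.189
```

```bash
python3 - <<'E'
exec(open('chk.py').read())
sd=manip.read_camera('side');u=proj('side',g)[0].astype(int)
cv2.imwrite('pics/c8.png',cv2.resize(sd[200:330,150:310],None,fx=4,fy=4)[:,:,::-1])
E
```

```text
t 13.85 z [ 0.6781 -0.1451  0.1713] w mm 16.11 F [-0.3  0.1 -0.8] M [-0.041 -0.03  -0.024] edges [94, 95, 96, 97, 98, 122, 123, 124, 162, 163, 203, 204, 205, 246, 247, 248, 292, 293, 294]
tilt deg 30.4 x=185 mid: tool x 2.1 mm, behind tip 1.7 mm res [-0.4  0.6  0.  -0.4  0.1  0. ]
yaw 104.15
glass [0.6383 0.0131 0.0819] shift tool [-0.0028 -0.0004  0.0019]
glass [0.639  0.0101 0.081 ] shift tool [ 0.0003 -0.0004  0.001 ]
normal err deg 0.6323329580813105
```

View pics/c8.png

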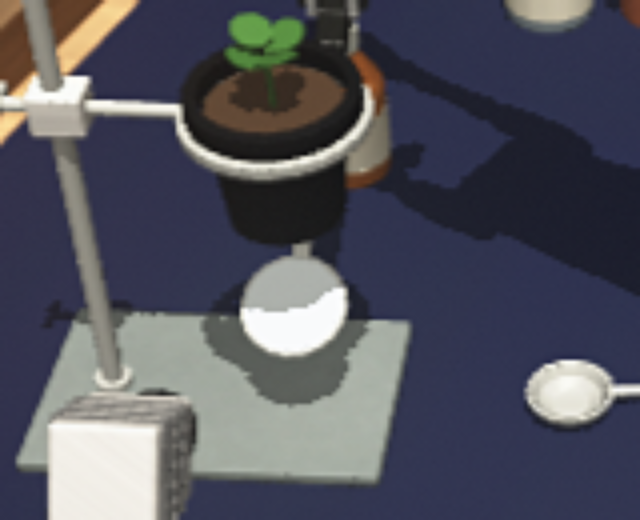

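The mirror sits under the pot, facing the camera, and held steady for 2.5 s. The pot, stand and bystanders in this view are where they were. Handing in.

```bash
python3 -c "
from workcell import manip
print(manip.close_job())"
```

```text
the job is handed in; nothing more can be done
None
```

I picked up the black-handled mirror near the end of its handle and held it glass up under the pot's drain hole. I handed the job in with the arm still holding it there, at 13.9 s on the clock.

- **Tilting:** The tool cannot tilt, so I briefly eased the grip with the rim close to the bench and let the head droop about the pads in steps to about 30°. I then gripped at 60 N, lifted it, turned the handle to point away from the bench camera, and slid it in under the pot.
- **Last checks:** Over 2.5 s of holding, the tilt read a constant 30.4° and the mirror's normal was about 0.6° off ideal. The glass centre was within about 3 mm of the target (pot axis, 80 mm above the bench). The overall wrist force stayed near zero, and the side view showed the pot and stand unmoved.
- **What disagreed:** The tilt fit and the rim geometry differed by about 1°. My position estimates differed by about 3 mm. I could not see the bench camera's own picture, so the reflection of the hole is inferred from geometry, not seen.
- **What went wrong:** On the first try I eased the grip too far and the mirror slid about 2 cm back flat onto the bench. I regripped it, and the second try held.

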